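Index the stencil table to its next station and lock it

TASK

The small rotary stencilling table was left standing between two stations. Push its plate gently round anticlockwise (seen from above; the posts are there to push on) until you feel it drop into the next station's detent and come up firm, but do not force it on past that station, because the ratchet will not let it come back. Then press the lock plunger beside it gently all the way down and let go, leaving the things that stand around where they are.

Things in the scene. Friction and masses are not known exactly. Their poses are not given: they have to be found in the camera images.
- base: Grey round housing (236 mm diameter) on a 250 mm square dark steel foot plate, bolted down. Origin on the work surface under the plate's turning axis, z up. The lock plunger stands on it 190 mm from the axis along the base's -y axis. Nothing on the base shows where the stations are.
- plate: Round aluminium plate, 280 mm diameter, 12 mm thick, top face 72 mm up, turning about the vertical z axis of its origin (the base's origin). It carries eight posts and, at radius 90 mm between them, tin lids on 62 mm pads up to 9 mm high. Four stations are 90 deg apart (two lids each), but the plate is clamped at any angle to its hidden ratchet wheel and does not show them.
- clamp (a point): Top centre of the black clamp knob on the axis, 60 mm wide, 102 mm up. The next station is 20 to 70 deg on. Force along the circle at a post: 1 to 2 N at first, 3 to 5 N in the last 18 deg; then the plate runs 3 to 6 mm ahead into the detent; going on takes 5 N rising to about 13 N over 14 mm, then it is past for good. Let go on that rise, it springs back.
- post0 (a point): Top centre of one of eight plain steel posts on the plate (14 mm diameter, 38 mm tall, on a circle of radius 118 mm, every 45 deg; this one lies along the plate's x axis turned by 0 deg). Its top is 110 mm and its foot (the plate's top face) 72 mm above the work surface.
- post1 (a point): Top centre of one of eight plain steel posts on the plate (14 mm diameter, 38 mm tall, on a circle of radius 118 mm, every 45 deg; this one lies along the plate's x axis turned by 45 deg). Its top is 110 mm and its foot (the plate's top face) 72 mm above the work surface.
- post2 (a point): Top centre of one of eight plain steel posts on the plate (14 mm diameter, 38 mm tall, on a circle of radius 118 mm, every 45 deg; this one lies along the plate's x axis turned by 90 deg). Its top is 110 mm and its foot (the plate's top face) 72 mm above the work surface.
- post3 (a point): Top centre of one of eight plain steel posts on the plate (14 mm diameter, 38 mm tall, on a circle of radius 118 mm, every 45 deg; this one lies along the plate's x axis turned by 135 deg). Its top is 110 mm and its foot (the plate's top face) 72 mm above the work surface.
- post4 (a point): Top centre of one of eight plain steel posts on the plate (14 mm diameter, 38 mm tall, on a circle of radius 118 mm, every 45 deg; this one lies along the plate's x axis turned by 180 deg). Its top is 110 mm and its foot (the plate's top face) 72 mm above the work surface.
- post5 (a point): Top centre of one of eight plain steel posts on the plate (14 mm diameter, 38 mm tall, on a circle of radius 118 mm, every 45 deg; this one lies along the plate's x axis turned by 225 deg). Its top is 110 mm and its foot (the plate's top face) 72 mm above the work surface.
- post6 (a point): Top centre of one of eight plain steel posts on the plate (14 mm diameter, 38 mm tall, on a circle of radius 118 mm, every 45 deg; this one lies along the plate's x axis turned by 270 deg). Its top is 110 mm and its foot (the plate's top face) 72 mm above the work surface.
- post7 (a point): Top centre of one of eight plain steel posts on the plate (14 mm diameter, 38 mm tall, on a circle of radius 118 mm, every 45 deg; this one lies along the plate's x axis turned by 315 deg). Its top is 110 mm and its foot (the plate's top face) 72 mm above the work surface.
- lock_top (a point): Centre of the top face of the lock plunger's black round cap (34 mm diameter, 14 mm thick, on a thin stem), 190 mm from the plate's axis; 112 mm above the work surface when up, 100 mm when down and let go. Pressed straight down; the cap is sprung and gives 1 mm for each 2.5 N (8 mm at most), on top of the plunger's stroke.
- lock (a joint): Stroke of the lock plunger in m: 0 = up, 0.012 = fully down. It moves with about 4 N and stays where it is left; 8 to 12 N brings it surely home. It goes fully down only when the plate sits in a detent; otherwise its hidden pin lands on the ratchet wheel after about 3.5 mm and it stops dead.
- spray_can: Bystander: loose dark spray can, 66 mm diameter, 180 mm tall; origin at the centre of its underside.
- ink_tub: Bystander: loose white ink tub with grey lid, 90 mm diameter, 75 mm tall; origin at the centre of its underside.
- tape_roll: Bystander: loose roll of paper tape lying flat, 104 mm diameter, 25 mm high; origin at the centre of its underside.
- scraper: Bystander: loose wooden-handled spatula 200 mm long, lying flat along its x axis; origin at its underside, near its middle.

How it is judged:
By the outcome, as a careful person would: the job done as asked, in the order asked, and still so for the second after the job is handed in, with the robot touching nothing.
It also fails if it takes over 70 s, if anything falls off the work surface, if the arm or the gripper's body presses on something with over 40 N, if the wrist force passes 120 N, or if a joint passes its speed limit or range.

ROBOT

A 7-joint arm with a two-finger parallel gripper is mounted at the origin on the work surface. World frame = base frame: x ahead of the robot, y to its left, z up, the work surface at z = 0. Lengths are in m, angles in rad, forces in N, time in s.
With the tool pointing down it reaches from about 0.425 to 0.925 m from the base axis. Payload 6.8 kg.
Tool frame: the origin (TCP) lies at the very end of the fingers, on their centre line; the grasp point (between the pads) lies 19 mm behind it; z points along the fingers, y is the line along which they close (so a half turn about z gives the same grasp; the last joint's range is limited). The gripper opens to 85 mm and grips with 20 to 120 N. Pads are 22 mm wide; open, the fingers measure 114 mm over their backs; the gripper's body (76 mm by 85 mm) begins 54 mm behind the grasp point. The pads swing forward as they close: fully open they stand 13 mm farther back than shut.
Start: joints at [1.122, 0.477, 0.022, 1.555, -0.011, 1.109, -0.083], TCP at [0.226, -0.636, 0.231] pointing down, gripper open.
Joint ranges: [-2.96, 2.96], [-0.34, 2.1], [-1.41, 1.46], [0.24, 2.44], [-1.37, 4.51], [0.17, 1.92], [-2.96, 2.96]. Speed limits (rad/s): [2.39, 2.39, 3.14, 3.14, 3.14, 3.14, 3.14].

INTERFACE

Orientations are given as a unit quaternion [w, x, y, z].
In Python, from station import monitor, eyes, bot gives the robot as it stands.
- The arm moves only by the shell command python3 -m creep [FORCE], which reads ROWS from standard input. ROWS is a JSON list of rows, 1 to 20 of them, each an object with the fields tx, ty, tz (the shift in m), rz (a turn about the tool's z in rad), jaw (the opening from 0.0 (shut) to 1.0 (fully open)); a field left out counts as zero (the opening has to be given); each row shifts and turns the commanded pose from where the row before left it, along the tool's axes as they then stand; what a row does not reach is not made up. A row lasts 1/10 s, in which the tool goes at most 0.05 m and 0.15 rad, less where a joint would pass 70% of its speed; a pose out of reach is approached as far as the arm can. The fingers move at their own pace and stop on an object; FORCE is the grip in N (left out, the last holds). Time passes only in rows, so rows that do not move let the fingers close. It prints the time, the measured TCP pose, the force, the opening and the grip force at its end. Input that does not fit is refused with a message, and nothing moves.
- monitor.get_obs(): the state, without advancing time (a new reading comes with each control period).
- eyes.read_camera(name): name is "side" or "top" or "wrist"; returns the picture (400x640x3 uint8, blue, green, red); there is no depth.
- eyes.camera_info(name): a dict with "vertical_fov" (degrees; the focal length in pixels is half the picture's height over the tangent of half this angle, whatever the lens; pixels are square), "cx", "cy" (the principal point, pixels), "view" (4x4, takes a point from world to camera coordinates); the wrist camera has in their place "hand_eye" (4x4, takes a point from camera to tool coordinates, whose origin is the TCP and whose axes are the flange's). Camera axes: x right, y up, looking along -z (the intrinsics and any distortion apply to the point x, -y, -z); pixel columns grow to the right and rows downward; lengths in m; the calibration is good to about 2 mm. A picture is of the moment at which its call begins: read the wrist's pose just before it. camera_info takes no time and is no camera call.
- bot.hand_in(): hands the job in; it is judged then, once.
The state is a dict: "t": time; "q": joint angles; "joint_vel": joint speeds; "joint_torque": joint torques, N m; "eef_pos": TCP position; "tool_rot": TCP orientation; "contact_force": force on the tool from outside, world axes, zero at the start; "torque": the same for the moment, N m; "gripper_width": opening from 0.0 (shut) to 1.0 (fully open); "grasp_force": force on a finger pad.
Only numpy, scipy, OpenCV 4.12 (cv2) and the standard library are available. Lean on these libraries where they do the work, as an engineer would, in place of code of your own. Each camera call takes 0.05 s, during which the arm holds its last target. There are 200 camera calls.

## Working session

There is one attempt and no reset: what is moved stays moved. The work goes in short steps, Python scripts to look and compute and a shell command to move; the robot and the scene stay as the last step left them, time stands still between calls to the robot, and variables do not carry over. Pictures are saved under pics/ and viewed, at most 10 in all, crops included, and the job is handed in when it is done.

```bash
ls; mkdir -p pics
python3 - <<'E'
from station import monitor, eyes, bot
import cv2,numpy as np
o=monitor.get_obs()
for k,v in o.items(): print(k,np.round(v,3))
for n in("side","top","wrist"):
    cv2.imwrite(f"pics/{n}0.png",eyes.read_camera(n)); print(n,eyes.camera_info(n))
a=np.vstack([cv2.imread("pics/top0.png")]);
E
```

```text
pics
t 0.0
q [ 1.122  0.478  0.022  1.556 -0.011  1.109 -0.083]
joint_vel [ 0.001  0.     0.001  0.001 -0.001 -0.002  0.001]
joint_torque [-1.0000e-03 -5.9644e+01  1.6070e+00 -2.8119e+01  1.2000e-02  9.0000e-03
  0.0000e+00]
eef_pos [ 0.225 -0.636  0.23 ]
tool_rot [-0.001  0.986  0.17  -0.   ]
contact_force [-0.312 -0.459 -0.362]
torque [-0.046  0.008  0.004]
grasp_force 0.0
gripper_width 1.001
side {'vertical_fov': 45.39814366232667, 'cx': 307.7515243142407, 'cy': 192.7640683100707, 'view': array([[ 0.95435029, -0.29864108, -0.00538846, -0.54700093],
       [ 0.22030816,  0.69161525,  0.6878464 , -0.21196945],
       [-0.20169245, -0.65763353,  0.72583628, -0.90385493],
       [ 0.        ,  0.        ,  0.        ,  1.        ]])}
top {'vertical_fov': 55.74741882564745, 'cx': 319.50124548474037, 'cy': 208.53388250640396, 'view': array([[ 6.14633046e-04, -9.99945173e-01, -1.04533977e-02,
         1.90711434e-02],
       [ 9.98214491e-01, -1.08602042e-05,  5.97313177e-02,
        -5.65615964e-01],
       [-5.97281563e-02, -1.04714459e-02,  9.98159755e-01,
        -8.98660134e-01],
       [ 0.00000000e+00,  0.00000000e+00,  0.00000000e+00,
         1.00000000e+00]])}
wrist {'vertical_fov': 64.47677625839228, 'cx': 323.58795233229876, 'cy': 208.69368695730026, 'hand_eye': array([[ 2.22870454e-04,  9.53976215e-01,  2.99882197e-01,
         7.68524033e-02],
       [ 9.99999880e-01, -3.43110537e-04,  3.48299648e-04,
        -2.76964438e-04],
       [ 4.35162321e-04,  2.99882084e-01, -9.53976177e-01,
        -1.41707612e-01],
       [ 0.00000000e+00,  0.00000000e+00,  0.00000000e+00,
         1.00000000e+00]])}
```

View pics/top0.png

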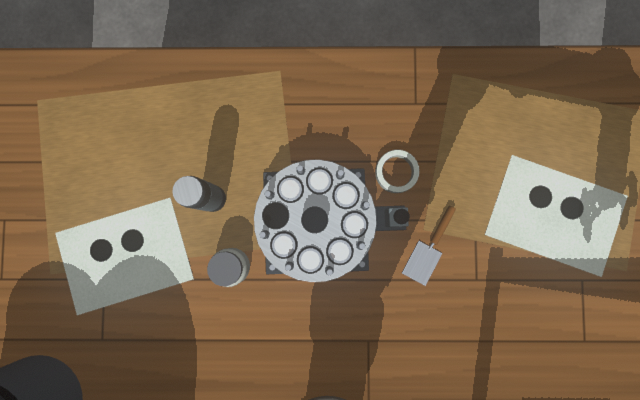

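View pics/side0.png

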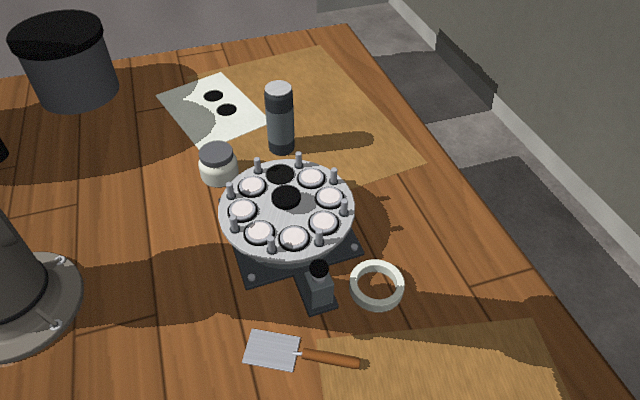

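The top view shows the plate with its black clamp knob at about (315,220), eight posts around the rim, the lock cap at about (401,216), the spray can at about (195,193) and the tub at about (228,268). In the side view the knob is at about (286,197) and the cap at about (319,268).

```bash
cat > h.py <<'E'
import numpy as np,cv2
from station import monitor,eyes,bot
def cam(n):
    c=eyes.camera_info(n); f=200/np.tan(np.radians(c["vertical_fov"]/2)); return c,f
def ray(n,u,v):
    c,f=cam(n); V=c["view"]; R=V[:3,:3]; d=R.T@np.array([(u-c["cx"])/f,-(v-c["cy"])/f,-1.]); return -R.T@V[:3,3],d/np.linalg.norm(d)
def plane(n,u,v,z):
    o,d=ray(n,u,v); return o+d*(z-o[2])/d[2]
def proj(n,P):
    c,f=cam(n); p=c["view"]@np.append(P,1); return c["cx"]+f*p[0]/-p[2],c["cy"]-f*p[1]/-p[2]
def tri(a,b):
    A=np.zeros((3,3));B=np.zeros(3);rs=[ray("top",*a),ray("side",*b)]
    for o,d in rs: M=np.eye(3)-np.outer(d,d);A+=M;B+=M@o
    x=np.linalg.solve(A,B); return x,[np.linalg.norm(np.cross(x-o,d)) for o,d in rs]
E
python3 - <<'E'
from h import *
def blobs(n,roi):
    im=cv2.imread(f"pics/{n}0.png");x0,y0,x1,y1=roi
    m=(im[y0:y1,x0:x1].max(2)<38).astype(np.uint8)
    k,l,s,c=cv2.connectedComponentsWithStats(m)
    for i in range(1,k):
        if s[i,4]>60: print(n,c[i]+[x0,y0],s[i]+[x0,y0,0,0,0])
blobs("top",(250,150,420,290));blobs("side",(215,150,360,320))
t=cv2.imread("pics/top0.png")[150:290,245:425];s=cv2.imread("pics/side0.png")[145:325,205:365]
cv2.imwrite("pics/c1.png",np.hstack([cv2.resize(t,None,fx=2.5,fy=2.5,interpolation=2)[:350],cv2.resize(s,(311,350),interpolation=2)]))
print(plane("top",315,220,.102),plane("top",401,216,.112))
E
```

```text
side [279.7960199  174.07960199] [267 165  27  20 402]
side [312.91803279 184.54098361] [298 175  27  14  61]
side [253.95652174 192.89855072] [239 181  27  17  69]
side [285.85321101 197.19082569] [272 186  29  24 545]
side [294.57731959 244.8556701 ] [279 232  31  20  97]
side [318.56       267.83666667] [309 259  20  19 300]
[0.53533958 0.02820465 0.102     ] [ 0.54375109 -0.15800038  0.112     ]
```

View pics/c1.png

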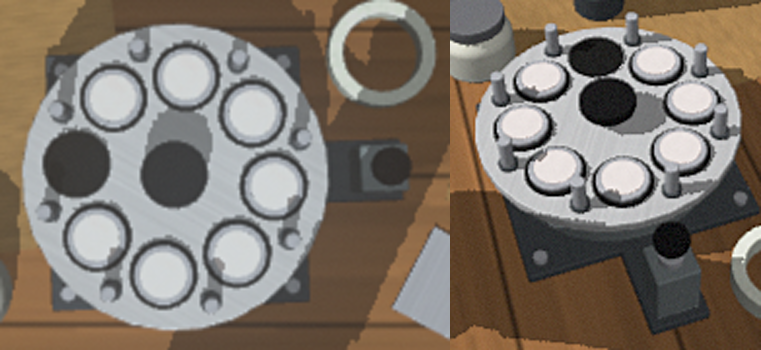

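The crop shows the eight post tops around the rim (crop pixels about (139,44), (238,56), (302,136), (291,238), (211,302), (109,291), (48,211), (59,110)). The knob is at crop (174,175) and the cap at (390,166).

Run:
```python
from h import *
im=cv2.imread("pics/top0.png")
res={}
for nm,(u,v) in dict(knob=(315,220),cap=(401,216)).items():
    for th in (48,54,60):
        m=(im.max(2)<th).astype(np.uint8);k,l,s,c=cv2.connectedComponentsWithStats(m);i=l[v,u];print(nm,th,c[i],s[i],im[v,u])
        if i and s[i,4]<900: res.setdefault(nm,c[i])
for nm,sp in(("knob",(285.85,197.19)),("cap",(318.0,267.8))):
    if nm in res: print(nm,tri(res[nm],sp))
# posts
P=[]
for u,v in [(139,44),(238,56),(302,136),(291,238),(211,302),(109,291),(48,211),(59,110)]:
    P.append(plane("top",u/2.5+245,v/2.5+150,.110)[:2])
P=np.array(P);c=P.mean(0);d=P-c
a=np.degrees(np.arctan2(d[:,1],d[:,0]));print(c,np.round(np.hypot(*d.T),3),np.round(a,1),np.round(np.mod(a,45),1))
for n,u,v,z in(("can",183,190,.18),("tub",226,268,.075),("tape",398,171,.025),("scraperblade",423,263,.003)):print(n,plane("top",u,v,z))
```

```text
knob 48 [321.34463672 198.34986516] [     0      0    640    400 254378] [66 65 65]
knob 54 [322.84008371 197.30735117] [     0      0    640    400 252776] [66 65 65]
knob 60 [322.90816112 197.24346655] [     0      0    640    400 252355] [66 65 65]
cap 48 [321.34463672 198.34986516] [     0      0    640    400 254378] [47 49 53]
cap 54 [401.02941176 216.15294118] [394 209  15  15 170] [47 49 53]
cap 60 [401.08602151 216.08602151] [394 209  15  15 186] [47 49 53]
cap (array([ 0.54315607, -0.15943521,  0.10465126]), [np.float64(0.0005686557463855025), np.float64(0.0005686557463852966)])
[0.53689952 0.02843425] [0.117 0.116 0.115 0.115 0.116 0.116 0.115 0.115] [  15.5  -28.4  -73.8 -119.2 -164.1  151.   106.8   61.5] [15.5 16.6 16.2 15.8 15.9 16.  16.8 16.5]
can [0.59305065 0.29098859 0.18      ]
tub [0.42796037 0.22916633 0.075     ]
tape [ 0.65572262 -0.16992478  0.025     ]
scraperblade [ 0.43382287 -0.23227157  0.003     ]
```

```bash
echo '[{"tx": 0.03, "ty": -0.025, "jaw": 0}, {"tx": 0.03, "ty": -0.025, "jaw": 0}, {"tx": 0.03, "ty": -0.025, "jaw": 0}, {"tx": 0.03, "ty": -0.025, "jaw": 0}, {"tx": 0.03, "ty": -0.025, "jaw": 0}, {"tx": 0.03, "ty": -0.025, "jaw": 0}, {"tx": 0.03, "ty": -0.025, "jaw": 0}, {"tx": 0.03, "ty": -0.025, "jaw": 0}, {"tx": 0.03, "ty": -0.025, "jaw": 0}, {"tx": 0.03, "ty": -0.025, "jaw": 0}, {"tx": 0.03, "ty": -0.025, "jaw": 0}, {"tx": 0.03, "ty": -0.025, "jaw": 0}, {"tx": 0.03, "ty": -0.025, "jaw": 0}, {"tx": 0.03, "ty": -0.025, "jaw": 0}, {"tx": 0.03, "ty": -0.025, "jaw": 0}, {"rz": 0.06, "jaw": 0}, {"jaw": 0}, {"jaw": 0}]' | python3 -m creep 40
cat > g.py <<'E'
from h import *
from scipy.spatial.transform import Rotation as Ro
C=np.array([.536,.0285])
def st():
    o=monitor.get_obs();R=Ro.from_quat(o["tool_rot"],scalar_first=True).as_matrix();return o,np.array(o["eef_pos"]),R
def wproj(P,p,R):
    c=eyes.camera_info("wrist");f=200/np.tan(np.radians(c["vertical_fov"]/2));H=c["hand_eye"]
    q=R.T@(P-p);q=H[:3,:3].T@(q-H[:3,3]);return c["cx"]+f*q[0]/-q[2],c["cy"]-f*q[1]/-q[2]
def wplane(u,v,z,p,R):
    c=eyes.camera_info("wrist");f=200/np.tan(np.radians(c["vertical_fov"]/2));H=c["hand_eye"]
    d=R@H[:3,:3]@np.array([(u-c["cx"])/f,-(v-c["cy"])/f,-1.]);o=p+R@H[:3,3];return o+d*(z-o[2])/d[2]
def rep():
    o,p,R=st();d=p[:2]-C;F=R.T@np.array(o["contact_force"])
    print("t",round(o["t"],2),"p",np.round(p,4),"yaw",round(np.degrees(np.arctan2(R[1,0],R[0,0])),2),"r",round(np.hypot(*d),4),"phi",round(np.degrees(np.arctan2(d[1],d[0])),2),"Ftool",np.round(F,2),"tilt",np.round(R[2],3))
    return o,p,R
E
python3 - <<'E'
from g import *
o,p,R=rep();im=eyes.read_camera("wrist");print(np.round(p,4).tolist(),np.round(R,4).tolist())
for a in range(8):
    t=np.radians(16.1+45*a);u,v=wproj(np.array([*(C+.118*np.array([np.cos(t),np.sin(t)])),.11]),p,R);print(round(16.1+45*a,1),round(u),round(v))
    cv2.circle(im,(int(u),int(v)),3,(0,0,255),1)
cv2.imwrite("pics/w1.png",im)
E
```

```text
t: 1.95
eef_pos: [0.5239, -0.1332, 0.231]
tool_rot: [0.0, 0.99, 0.14, -0.0]
contact_force: [1.0, 0.7, -0.4]
gripper_width: -0.001
grasp_force: 0.0
t 1.95 p [ 0.5239 -0.1332  0.231 ] yaw 16.11 r 0.1621 phi -94.29 Ftool [ 1.11 -0.36  0.39] tilt [-0.001  0.    -1.   ]
[0.5239, -0.1332, 0.231] [[0.9607, 0.2775, -0.0008], [0.2775, -0.9607, -0.0005], [-0.0009, 0.0002, -1.0]]
16.1 106 -38
61.1 2 18
106.1 -9 135
151.1 59 231
196.1 159 266
241.1 247 231
286.1 282 135
331.1 230 18
```

View pics/w1.png

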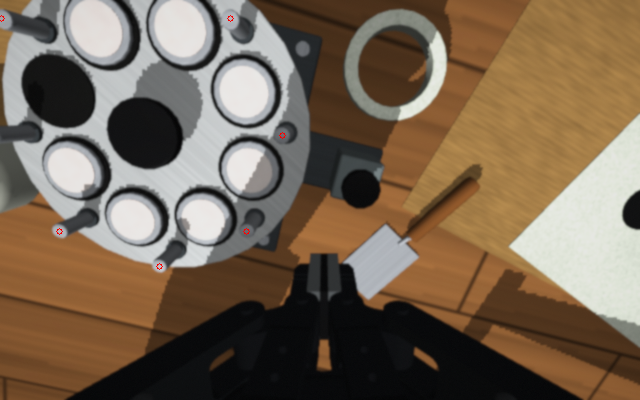

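The projected post tops coincide with the posts in the wrist picture (the one to push is at (282,135), the cap is at (361,189)), so the calibration holds.

```bash
echo '[{"tx": 0.01, "ty": -0.011, "jaw": 0}, {"tx": 0.01, "ty": -0.011, "jaw": 0}, {"tx": 0.01, "ty": -0.012, "jaw": 0}, {"tz": 0.03, "jaw": 0}, {"tz": 0.03, "jaw": 0}, {"tz": 0.03, "jaw": 0}, {"tz": 0.03, "jaw": 0}, {"tz": 0.012, "jaw": 0}, {"tz": 0.010, "jaw": 0}, {"jaw": 0}, {"jaw": 0}]' | python3 -m creep; python3 -c "from g import *;rep()"
```

```text
t: 3.1
eef_pos: [0.5447, -0.0912, 0.0903]
tool_rot: [0.0, 0.99, 0.14, 0.001]
contact_force: [-0.1, -0.1, 0.1]
gripper_width: -0.001
grasp_force: 0.0
t 3.1 p [ 0.5447 -0.0912  0.0903] yaw 16.1 r 0.12 phi -85.82 Ftool [-0.13  0.11 -0.06] tilt [ 0.002  0.001 -1.   ]
```

```bash
echo '[{"tx": 0.002, "jaw": 0}, {"tx": 0.002, "jaw": 0}, {"tx": 0.002, "jaw": 0}, {"tx": 0.002, "jaw": 0}, {"jaw": 0}]' | python3 -m creep; python3 -c "from g import *;rep()"; echo '[{"tx": 0.002, "rz": -0.017, "jaw": 0}, {"tx": 0.002, "rz": -0.017, "jaw": 0}, {"tx": 0.002, "rz": -0.017, "jaw": 0}, {"tx": 0.002, "rz": -0.017, "jaw": 0}, {"tx": 0.002, "rz": -0.017, "jaw": 0}, {"tx": 0.002, "rz": -0.017, "jaw": 0}]' | python3 -m creep; python3 -c "from g import *;rep()"
```

```text
t: 3.6
eef_pos: [0.5518, -0.0892, 0.0894]
tool_rot: [0.0, 0.99, 0.14, 0.0]
contact_force: [0.4, 0.5, 0.3]
gripper_width: -0.003
grasp_force: 0.0
t 3.6 p [ 0.5518 -0.0892  0.0894] yaw 16.09 r 0.1187 phi -82.37 Ftool [ 0.51 -0.42 -0.27] tilt [ 0.  0. -1.]
t: 4.2
eef_pos: [0.563, -0.0855, 0.0892]
tool_rot: [0.0, 0.982, 0.191, -0.0]
contact_force: [-1.6, -2.4, 0.4]
gripper_width: -0.001
grasp_force: 1.2
t 4.2 p [ 0.563  -0.0855  0.0892] yaw 22.0 r 0.1172 phi -76.7 Ftool [-2.4   1.62 -0.43] tilt [-0.  0. -1.]
```

```bash
for i in 1 2; do echo '[{"tx": 0.002, "ty": 0.0002, "rz": -0.017, "jaw": 0}, {"tx": 0.002, "ty": 0.0002, "rz": -0.017, "jaw": 0}, {"tx": 0.002, "ty": 0.0002, "rz": -0.017, "jaw": 0}, {"tx": 0.002, "ty": 0.0002, "rz": -0.017, "jaw": 0}, {"tx": 0.002, "ty": 0.0002, "rz": -0.017, "jaw": 0}]' | python3 -m creep>/dev/null; python3 -c "from g import *;rep()"; done
```

```text
t 4.7 p [ 0.5726 -0.0822  0.0893] yaw 26.88 r 0.1166 phi -71.71 Ftool [-3.05  2.29  0.6 ] tilt [ 0.  0. -1.]
t 5.2 p [ 0.5819 -0.0782  0.0893] yaw 31.75 r 0.1162 phi -66.72 Ftool [-2.83  1.88 -0.62] tilt [ 0.  0. -1.]
```

Run:
```python
from g import *
o,p,R=rep();im=eyes.read_camera("wrist");print(wproj(p,p,R))
cv2.imwrite("pics/w2.png",im)
```

```text
t 5.2 p [ 0.5819 -0.0782  0.0893] yaw 31.75 r 0.1162 phi -66.72 Ftool [-2.83  1.88 -0.62] tilt [ 0.  0. -1.]
(np.float64(324.1984854333851), np.float64(270.59312648056067))
```

View pics/w2.png

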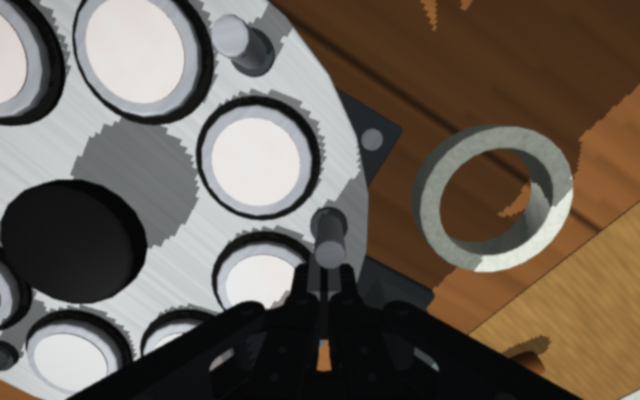

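The post top sits at about (330,255), firmly against the shut fingertips and a little outboard of their centre. I'll keep pushing in smaller bites.

```bash
for i in 1 2 3 4 ; do echo '[{"tx": 0.002, "ty": 0.0005, "rz": -0.017, "jaw": 0}, {"tx": 0.002, "ty": 0.0005, "rz": -0.017, "jaw": 0}, {"tx": 0.002, "ty": 0.0005, "rz": -0.017, "jaw": 0}]' | python3 -m creep>/dev/null; python3 -c "from g import *;rep()"; done
```

```text
t 5.55 p [ 0.5875 -0.0756  0.0893] yaw 34.7 r 0.1161 phi -63.68 Ftool [-1.94 -2.15 -1.36] tilt [ 0.    -0.001 -1.   ]
t 5.85 p [ 0.5931 -0.0736  0.0891] yaw 37.62 r 0.117 phi -60.8 Ftool [-2.1  -1.98  0.79] tilt [-0.    -0.001 -1.   ]
t 6.15 p [ 0.5988 -0.0715  0.0891] yaw 40.51 r 0.1181 phi -57.85 Ftool [-1.46 -1.35  0.68] tilt [-0. -0. -1.]
t 6.45 p [ 0.6046 -0.0686  0.0893] yaw 43.44 r 0.1189 phi -54.78 Ftool [-1.81 -1.59  0.52] tilt [-0.  0. -1.]
```

```bash
echo '[{"tx": 0.002, "ty": 0.0003, "rz": -0.017, "jaw": 0}, {"tx": 0.002, "ty": 0.0003, "rz": -0.017, "jaw": 0}, {"tx": 0.002, "ty": 0.0003, "rz": -0.017, "jaw": 0}, {"tx": 0.002, "ty": 0.0003, "rz": -0.017, "jaw": 0}, {"tx": 0.002, "ty": 0.0003, "rz": -0.017, "jaw": 0}]' | python3 -m creep>/dev/null; python3 -c "from g import *;rep()"
echo '[{"tx": 0.002, "ty": 0.0003, "rz": -0.017, "jaw": 0}, {"tx": 0.002, "ty": 0.0003, "rz": -0.017, "jaw": 0}, {"tx": 0.002, "ty": 0.0003, "rz": -0.017, "jaw": 0}, {"tx": 0.002, "ty": 0.0003, "rz": -0.017, "jaw": 0}, {"tx": 0.002, "ty": 0.0003, "rz": -0.017, "jaw": 0}]' | python3 -m creep>/dev/null; python3 -c "from g import *;rep()"
```

```text
t 6.95 p [ 0.6124 -0.0627  0.0893] yaw 48.31 r 0.119 phi -50.02 Ftool [-2.52 -2.17 -0.19] tilt [-0. -0. -1.]
t 7.45 p [ 0.6198 -0.056   0.0893] yaw 53.17 r 0.119 phi -45.25 Ftool [-4.23 -2.5  -1.56] tilt [-0.001 -0.    -1.   ]
```

```bash
echo '[{"tx": 0.002, "ty": 0.0002, "rz": -0.017, "jaw": 0}, {"tx": 0.002, "ty": 0.0002, "rz": -0.017, "jaw": 0}, {"tx": 0.002, "ty": 0.0002, "rz": -0.017, "jaw": 0}]' | python3 -m creep>/dev/null; python3 -c "from g import *;rep()"
echo '[{"tx": 0.002, "ty": 0.0002, "rz": -0.017, "jaw": 0}, {"tx": 0.002, "ty": 0.0002, "rz": -0.017, "jaw": 0}]' | python3 -m creep>/dev/null; python3 -c "from g import *;rep()"
```

```text
t 7.75 p [ 0.6239 -0.0518  0.0893] yaw 56.08 r 0.119 phi -42.42 Ftool [-3.72 -1.88 -0.88] tilt [-0.001 -0.    -1.   ]
t 7.95 p [ 0.6265 -0.0488  0.0893] yaw 58.02 r 0.119 phi -40.5 Ftool [-4.46 -2.32 -0.61] tilt [-0.001  0.    -1.   ]
```

```bash
echo '[{"tx": 0.002, "ty": 0.0002, "rz": -0.017, "jaw": 0}, {"tx": 0.002, "ty": 0.0002, "rz": -0.017, "jaw": 0}]' | python3 -m creep>/dev/null; python3 -c "from g import *;rep()"
echo '[{"tx": 0.002, "ty": 0.0002, "rz": -0.017, "jaw": 0}, {"tx": 0.002, "ty": 0.0002, "rz": -0.017, "jaw": 0}]' | python3 -m creep>/dev/null; python3 -c "from g import *;rep()"
```

```text
t 8.15 p [ 0.6299 -0.0446  0.0895] yaw 60.0 r 0.119 phi -37.9 Ftool [-0.5  -0.34  0.22] tilt [ 0.001  0.001 -1.   ]
t 8.35 p [ 0.6318 -0.0424  0.0895] yaw 61.93 r 0.1192 phi -36.51 Ftool [-5.   -1.06 -1.95] tilt [-0.001  0.001 -1.   ]
```

The force fell from 4.5 N to 0.5 N, then came up to 5 N, which looks like the detent. I'll check that it is firm with 1 mm more, then back off.

```bash
echo '[{"jaw": 0}, {"jaw": 0}]' | python3 -m creep>/dev/null; python3 -c "from g import *;rep()"
echo '[{"tx": 0.001, "ty": 0.0001, "rz": -0.009, "jaw": 0}, {"jaw": 0}]' | python3 -m creep>/dev/null; python3 -c "from g import *;rep()"
echo '[{"tx": -0.004, "jaw": 0}, {"tx": -0.006, "jaw": 0}, {"tx": -0.01, "jaw": 0}, {"jaw": 0}]' | python3 -m creep
python3 - <<'E'
from g import *
o,p,R=rep();im=eyes.read_camera("wrist");t=eyes.read_camera("top");print(wproj(p,p,R))
cv2.imwrite("pics/top2.png",t)
for a in (-38,-34,-30,-26,-22):
    r=np.radians(a);P=np.array([*(C+.118*np.array([np.cos(r),np.sin(r)])),.11]);print(a,np.round(wproj(P,p,R)),np.round(proj("top",P)))
cv2.imwrite("pics/w3.png",im)
E
```

```text
t 8.55 p [ 0.6318 -0.0423  0.0896] yaw 61.83 r 0.1191 phi -36.47 Ftool [-3.74  1.26 -1.81] tilt [ 0.     0.001 -1.   ]
t 8.75 p [ 0.6321 -0.0421  0.0896] yaw 62.35 r 0.1193 phi -36.32 Ftool [-5.62  0.45 -3.39] tilt [-0.001  0.001 -1.   ]
t: 9.15
eef_pos: [0.6218, -0.0605, 0.0891]
tool_rot: [0.0, 0.856, 0.517, -0.001]
contact_force: [-0.9, -0.6, 0.4]
gripper_width: -0.002
grasp_force: 0.0
t 9.15 p [ 0.6218 -0.0605  0.0891] yaw 62.28 r 0.1237 phi -46.04 Ftool [-0.92 -0.53 -0.35] tilt [-0.001 -0.    -1.   ]
(np.float64(323.98529623577315), np.float64(270.85291221563665))
-38 [321. 257.] [348. 177.]
-34 [324. 239.] [345. 175.]
-30 [325. 220.] [342. 173.]
-26 [326. 201.] [338. 171.]
-22 [324. 180.] [335. 170.]
```

View pics/w3.png

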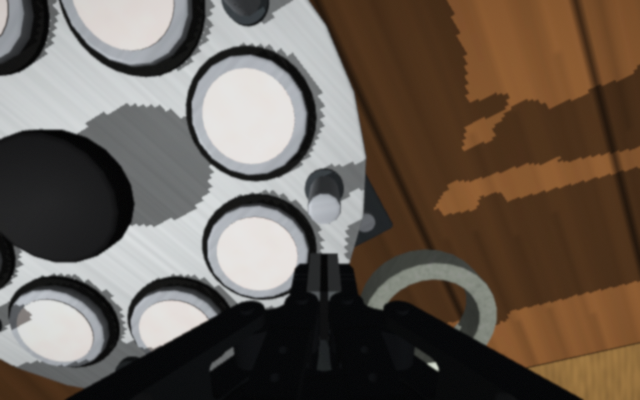

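The post top is now at (324,207) in the wrist view, about -27°. The plate has turned about 46.5° and the fingers are clear of it. Next I raise the tool and locate the cap with the wrist camera.

```bash
echo '[{"tz": -0.02, "jaw": 0}, {"tz": -0.04, "jaw": 0}, {"tz": -0.04, "jaw": 0}, {"tz": -0.04, "jaw": 0}, {"tx": -0.03, "rz": 0.1, "jaw": 0}, {"tx": -0.03, "rz": 0.1, "jaw": 0}, {"tx": -0.03, "rz": 0.1, "jaw": 0}, {"tx": -0.03, "rz": 0.1, "jaw": 0}, {"tx": -0.02, "rz": 0.1, "jaw": 0}, {"rz": 0.1, "jaw": 0}, {"jaw": 0}, {"jaw": 0}]' | python3 -m creep
python3 - <<'E'
from g import *
p=np.array([0.5239,-0.1332,0.231]);R=np.array([[0.9607,0.2775,-0.0008],[0.2775,-0.9607,-0.0005],[-0.0009,0.0002,-1.0]])
im=cv2.imread("pics/w1.png");m=(im[160:220,330:395].max(2)<30).astype(np.uint8);k,l,s,c=cv2.connectedComponentsWithStats(m);i=1+s[1:,4].argmax();print(c[i]+[330,160],s[i]);print("cap w1",wplane(*(c[i]+[330,160]),.112,p,R))
o,p,R=rep();im=eyes.read_camera("wrist");print(wproj(np.array([.5433,-.1605,.112]),p,R));cv2.imwrite("pics/w4.png",im);print(p.tolist(),R.tolist())
E
```

```text
t: 10.45
eef_pos: [0.5372, -0.1668, 0.2295]
tool_rot: [-0.0, 0.97, 0.244, 0.0]
contact_force: [-0.5, -0.8, 0.0]
gripper_width: 0.005
grasp_force: 0.0
[359.95779817 188.15688073] [  12   10   37   37 1090]
cap w1 [ 0.54486356 -0.15878546  0.112     ]
t 10.45 p [ 0.5372 -0.1668  0.2295] yaw 28.23 r 0.1953 phi -89.64 Ftool [-0.78  0.43 -0.01] tilt [ 0.001  0.    -1.   ]
(np.float64(320.84188205734705), np.float64(194.255630013572))
[0.5372402849260742, -0.1667719186315932, 0.22946212042819428] [[0.881095538458447, 0.47293786465031845, 0.0006544376337481475], [0.4729377639298475, -0.8810957807769667, 0.00031071862383919317], [0.0007235728403427482, 3.5735477955727875e-05, -0.9999997375826258]]
```

View pics/w4.png

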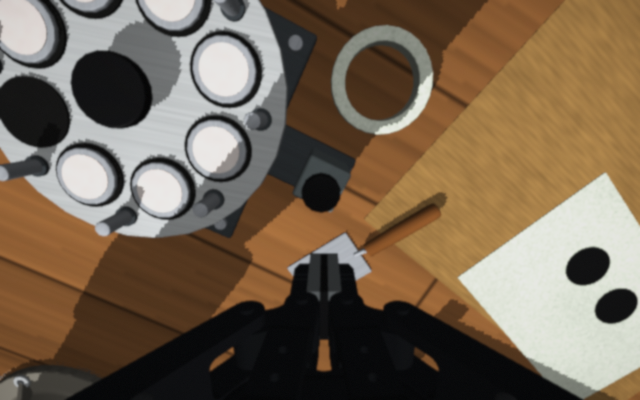

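The cap shows at about (320,193), 1 px from its predicted place. I'll centre over it, lower the tool and press.

```bash
echo '[{"tx": 0.009, "ty": -0.003, "jaw": 0}, {"tz": 0.03, "jaw": 0}, {"tz": 0.03, "jaw": 0}, {"tz": 0.03, "jaw": 0}, {"tz": 0.015, "jaw": 0}, {"tz": 0.004, "jaw": 0}, {"jaw": 0}, {"jaw": 0}]' | python3 -m creep>/dev/null; python3 -c "from g import *;rep()"; echo '[{"tz": 0.002, "jaw": 0}, {"tz": 0.002, "jaw": 0}, {"tz": 0.002, "jaw": 0}, {"jaw": 0}]' | python3 -m creep>/dev/null; python3 -c "from g import *;rep()"; echo '[{"tz": 0.002, "jaw": 0}, {"tz": 0.002, "jaw": 0}, {"jaw": 0}]' | python3 -m creep>/dev/null; python3 -c "from g import *;rep()"
```

```text
t 11.3 p [ 0.5445 -0.1607  0.1216] yaw 28.02 r 0.1894 phi -87.43 Ftool [ 0.47 -0.65 -0.6 ] tilt [ 0.002  0.001 -1.   ]
t 11.7 p [ 0.5431 -0.1607  0.1142] yaw 28.0 r 0.1894 phi -87.85 Ftool [ 0.05 -0.33  0.21] tilt [-0. -0. -1.]
t 12.0 p [ 0.5435 -0.1607  0.1103] yaw 28.0 r 0.1894 phi -87.74 Ftool [-0.56  0.99 -3.08] tilt [ 0.  0. -1.]
```

```bash
echo '[{"tz": 0.001, "jaw": 0}, {"tz": 0.001, "jaw": 0}, {"tz": 0.001, "jaw": 0}, {"jaw": 0}]' | python3 -m creep>/dev/null; python3 -c "from g import *;rep()"; echo '[{"tz": 0.001, "jaw": 0}, {"tz": 0.001, "jaw": 0}, {"jaw": 0}]' | python3 -m creep>/dev/null; python3 -c "from g import *;rep()"
```

```text
t 12.4 p [ 0.5435 -0.1608  0.1073] yaw 28.0 r 0.1894 phi -87.74 Ftool [-0.09 -0.52 -3.39] tilt [ 0.  0. -1.]
t 12.7 p [ 0.5434 -0.1607  0.1052] yaw 28.0 r 0.1894 phi -87.75 Ftool [-0.38 -0.88 -2.71] tilt [ 0.  0. -1.]
```

```bash
echo '[{"tz": 0.001, "jaw": 0}, {"tz": 0.001, "jaw": 0}, {"tz": 0.001, "jaw": 0}, {"jaw": 0}]' | python3 -m creep>/dev/null; python3 -c "from g import *;rep()"
```

```text
t 13.1 p [ 0.5434 -0.1607  0.1022] yaw 28.0 r 0.1894 phi -87.77 Ftool [ 0.09  2.03 -3.61] tilt [ 0.  0. -1.]
```

The plunger has moved well past 3.5 mm at a steady 3–4 N, so the plate is in its detent. I'll bring the plunger home.

```bash
echo '[{"tz": 0.001, "jaw": 0}, {"tz": 0.001, "jaw": 0}, {"tz": 0.001, "jaw": 0}, {"jaw": 0}]' | python3 -m creep>/dev/null; python3 -c "from g import *;rep()"; echo '[{"tz": 0.001, "jaw": 0}, {"tz": 0.001, "jaw": 0}, {"jaw": 0}]' | python3 -m creep>/dev/null; python3 -c "from g import *;rep()"
```

```text
t 13.5 p [ 0.5434 -0.1607  0.0992] yaw 28.01 r 0.1894 phi -87.77 Ftool [ 0.49  1.68 -2.93] tilt [ 0.  0. -1.]
t 13.8 p [ 0.5435 -0.1607  0.0975] yaw 28.01 r 0.1894 phi -87.74 Ftool [-0.35  1.28 -6.61] tilt [ 0.  0. -1.]
```

```bash
echo '[{"tz": 0.001, "jaw": 0}, {"tz": 0.0005, "jaw": 0}, {"jaw": 0}, {"jaw": 0}]' | python3 -m creep>/dev/null; python3 -c "from g import *;rep()"
```

```text
t 14.2 p [ 0.5436 -0.1607  0.0964] yaw 28.0 r 0.1894 phi -87.71 Ftool [-1.89 -1.02 -9.14] tilt [ 0.     0.001 -1.   ]
```

```bash
echo '[{"tz": 0.0005, "jaw": 0}, {"jaw": 0}]' | python3 -m creep>/dev/null; python3 -c "from g import *;rep()"; echo '[{"tz": -0.005, "jaw": 0}, {"tz": -0.02, "jaw": 0}, {"tz": -0.04, "jaw": 0}, {"tz": -0.04, "jaw": 0}, {"tz": -0.03, "jaw": 0}, {"tx": -0.03, "ty": 0.03, "jaw": 0}, {"tx": -0.03, "ty": 0.03, "jaw": 0}, {"tx": -0.03, "ty": 0.03, "jaw": 0}, {"tx": -0.03, "ty": 0.03, "jaw": 0}, {"tx": -0.03, "ty": 0.03, "jaw": 0}, {"jaw": 0}, {"jaw": 0}]' | python3 -m creep
python3 - <<'E'
from g import *
s=eyes.read_camera("side");t=eyes.read_camera("top");cv2.imwrite("pics/side3.png",s);cv2.imwrite("pics/top3.png",t)
m=(s[245:300,295:345].max(2)<38).astype(np.uint8);k,l,S,c=cv2.connectedComponentsWithStats(m);i=1+S[1:,4].argmax();print("side cap",c[i]+[295,245],S[i]+[295,245,0,0,0])
a=t[130:300,165:435];b=s[125:325,195:365]
cv2.imwrite("pics/c3.png",np.hstack([cv2.resize(a,(476,300),interpolation=2),cv2.resize(b,(255,300),interpolation=2)]))
print([proj("side",[.5436,-.1607,z]) for z in(.112,.1)])
E
```

```text
t 14.4 p [ 0.5436 -0.1608  0.096 ] yaw 28.0 r 0.1895 phi -87.69 Ftool [ -0.14  -0.57 -10.24] tilt [ 0.     0.001 -1.   ]
t: 15.6
eef_pos: [0.48, -0.3642, 0.2292]
tool_rot: [-0.001, 0.971, 0.241, -0.001]
contact_force: [0.4, 0.8, -0.5]
gripper_width: 0.005
grasp_force: 0.0
side cap [339.80487805 296.58536585] [332 293  13   7  41]
[(np.float64(318.8424252839468), np.float64(265.835870901584)), (np.float64(318.76378214935426), np.float64(269.79904575210577))]
```

View pics/c3.png

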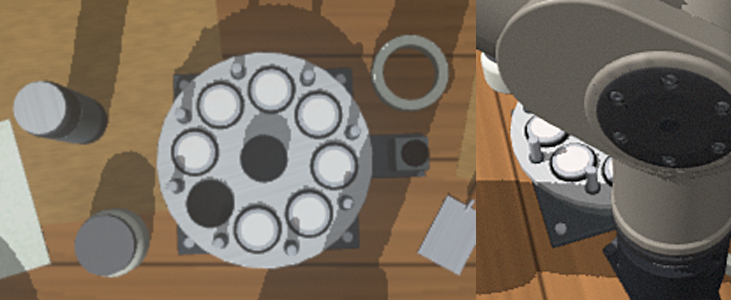

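The top crop shows the plate turned about 46°, and the can, tub, tape and spatula where they stood. The arm hides the cap from the side camera. The press itself shows the plunger home: 3–4 N over a 12 mm stroke, then a firm rise to 10 N.

```bash
python3 -c "
from station import bot
print(bot.hand_in())"
```

```text
the job is handed in; nothing more can be done
None
```

I turned the plate about 46° anticlockwise into the next detent, pressed the lock plunger home and let go, left the loose things where they stood, and handed the job in at about 16 s; no verdict came back.

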